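# Set the coffee grinder and hold its start button

## Task

Get the coffee grinder going: tip its open bean lid fully shut, push the lever of the black adjusting collar clockwise until the collar's white mark lines up with the red line on the white scale ring, and only then press the orange start button on top. It is a press-and-hold button: finish with it still held fully down. Everything is done by pushing with the fingers; lift nothing, and leave the grinder, its scale ring, its cup and the things around standing where they are.

Things in the scene. Friction and masses are not known exactly. Their poses are not given: they have to be found in the camera images.
- grinder: Dark teal coffee grinder, 6 kg, loose on the worktop. Origin: on the collar's vertical axis, at worktop height. -x its front (cup side), +y its left, z up. Foot 190 x 130 mm, x -85 to 105 mm; column to 140 mm at x > 28 mm; head from 135 mm up to the flat top at 220 mm: a disc of radius 70 mm about the origin and a motor housing 138 mm wide back to x = 107 mm. 270 mm high with the lid shut.
- collar (a joint): Black knurled adjusting collar (radius 55 mm, 224 to 250 mm above the worktop, axis vertical). Grows clockwise seen from above; at 0 the white mark points to the grinder's -x. Range -1.15 to 0.75 rad. Starts at -1.05 to -0.7: it has to go clockwise by 0.5 to 1.25 rad. Friction 0.18 N m (2 N at the lever grip); it stays where it is left.
- collar_axis (a point): Point on the collar's axis, 238.5 mm above the worktop (lever height).
- lever_grip (a point): On the black grip of the lever, 88 mm from the axis. The lever sticks out level and radially, centre line 238.5 mm above the worktop: steel, 9 mm thick, 55 to 76 mm from the axis, then the grip, 13 mm thick, to 106 mm. It points to the grinder's left at the start (120 deg clockwise from the white mark), to left rear when set. Finger tips may hang below it beyond the scale ring (radius 68 mm).
- index_mark (a point): Foot of the white mark on the collar: a white line 2.6 mm wide on the collar's top edge and down its side, where it stands out as a rib 4 mm over the scale ring. The point lies on the collar's outer wall, 55 mm from the axis, level with the scale ring.
- red_line (a point): Red line, 2.6 mm wide, longest line on the white scale ring (radius 68 mm, top 224 mm above the worktop, round the collar's foot; other lines black, 8 deg apart). Point: 61 mm from the axis. Its x points inwards to the axis, y across the line. Up to 0.2 rad either side of the grinder's front; very stiff (0.8 N m), not to be turned. Mark in line: its y in this frame is 0, its x 6 mm.
- lid (a joint): Angle of the black round bean lid: 0 fully shut, grows as it opens, range 0 to 1.9 rad. Starts at 1.4 to 1.75 (standing about upright). Friction hinge (0.09 N m, about 1 N at the lid's middle): it stays where it is left and does not fall.
- lid_hinge (a point): Middle of the lid's hinge axis (along the grinder's y), 74 mm behind the collar axis, 263 mm above the worktop. The shut lid reaches from here forward along the grinder's -x.
- lid_top (a point): Centre of the lid's outer face, 74 mm from the hinge, 5 mm outside its axis; disc 92 mm across, 6 mm thick, its free edge 120 mm from the hinge. Shut, the point lies over the collar axis, 268 mm above the worktop, facing up; open, it faces the grinder's rear, so the lid is pushed from the rear, forward and then down.
- start_button (a joint): Travel of the start button: 0 up, 0.005 m fully down; spring, 5 N fully down. It springs back up when let go.
- start_button_top (a point): Top centre of the orange start button, 22 mm in diameter, in a steel housing on the flat rear top of the grinder, 96 mm behind the collar axis. Pressed straight down. The open lid stands partly over it.
- dosing_cup: Loose steel cup, 58 mm across, 60 mm high, on the grinder's foot under the chute, 30 mm in front of the collar axis. Origin: centre of its underside. Stays there.
- bean_jar: Bystander: tall glass jar with grey lid, 92 mm across, 167 mm high, at the left rear. Origin: centre of its underside.
- red_mug: Bystander: red speckled mug, 122 x 93 x 86 mm, at the left front. Origin: underside.
- sugar: Bystander: white sugar shaker, 70 mm across, 127 mm high, at the right rear, beside a tall fixed cabinet that keeps the arm from swinging in low on that side (a board with mugs, up to 290 mm, runs along the rear). Origin: underside.
- blue_mug: Bystander: pale blue mug, 82 x 117 x 91 mm, at the right. Origin: underside.
Not all that is in view belongs to the job. What is shaped like the dosing_cup but purple is not meant.

How it is judged:
By the outcome, as a careful person would: the job done as asked, in the order asked, and still so for the second after the job is handed in, while the arm keeps its last pose, push and grip.
It also fails if it takes over 54 s, if anything falls off the work surface, if the arm or the gripper's body presses on something with over 40 N, if the wrist force passes 120 N, or if a joint passes its speed limit or range.

## Robot

A 6-joint arm with a two-finger parallel gripper is mounted at the origin on a cart in front of the work surface, level with it; the furniture and walls round the work are solid. World frame = base frame: x ahead of the robot, y to its left, z up, the work surface at z = 0. Lengths are in mm, angles in rad, forces in N, time in s.
With the tool pointing down it reaches from about 425 to 925 mm from the base axis. Payload 12.5 kg.
Tool frame: the origin (TCP) lies on the centre line of the jaws, within the pads' length; the fingertips stand 19 mm ahead of it and the grasp point (between the pads) is the TCP; z points along the fingers, y is the line along which they close (so a half turn about z gives the same grasp; the last joint's range is limited). The gripper opens to 85 mm and grips with 20 to 120 N. Pads are 22 mm wide; open, the fingers measure 114 mm over their backs; the gripper's body (76 mm by 85 mm) begins 54 mm behind the grasp point. The pads swing forward as they close: fully open they stand 13 mm farther back than shut.
Start: joints at [1.2, 0.491, 1.559, -0, 1.092, -0.106], TCP at [163.554, 603.235, 250.327] pointing down, gripper open.
Joint ranges: [-3.1, 3.1], [-0.84, 2.19], [0.05, 2.79], [-1.13, 4.28], [0.06, 2.93], [-2.69, 2.69]. Speed limits (rad/s): [2.22, 2.22, 2.79, 3.14, 3.14, 3.14].

## Interface

Orientations are given as [roll, pitch, yaw] about the fixed x, y, z axes, in that order (R = Rz(yaw) Ry(pitch) Rx(roll)).
In Python, from rig import monitor, optics, robot gives the robot as it stands. The module is installed in compiled form; this text tells all that it offers.
- The arm moves only by the shell command python3 -m handwheel 'ROWS' [FORCE]. ROWS is text: rows parted by semicolons, each of 7 numbers parted by spaces: the turn, a rotation vector about the tool's x, y, z in degrees, then the shift along the tool's x, y, z in m, then the opening, from 0 (shut) to 1 (fully open). In form: wx wy wz x y z fingers; .... A call has exactly 5 rows; each row shifts and turns the commanded pose from where the row before left it, along the tool's axes as they then stand; what a row does not reach is not made up. A row lasts 1/12 s, in which the tool goes at most 41.7 mm and 7.16 degrees, less where a joint would pass 70% of its speed; a pose out of reach is approached as far as the arm can. A call with a gripper value outside its range is refused whole. The fingers move at their own pace and stop on an object; FORCE is the grip in N (left out, the last holds). Time passes only in rows, so rows that do not move let the fingers close, or fill a call up. It gives the time, the measured TCP pose, the force, the opening and the grip force at its end, in the units of the state.
- monitor.read_state(): the state, without advancing time (a new reading comes with each control period).
- optics.camera(name): name is "side" or "top"; returns a dict with "img" (420x560x3 uint8, red, green, blue), "z_map" (420x560 float32, mm along the optical axis (not along the pixel's ray), 0 where there is no reading), "mtx" (3x3 intrinsics, pixels), "extrinsics" (4x4, takes a point from world to camera coordinates). Camera axes: x right, y down, z forward; pixel columns grow to the right and rows downward; lengths in mm; the calibration is good to about 2 mm. A picture is of the moment at which its call begins.
- robot.finish_job(): hands the job in; it is judged then, once.
The state is a dict: "t": time; "qpos": joint angles; "qvel": joint speeds; "effort": joint torques, N m; "tool_pos": TCP position; "tcp_rot": TCP orientation; "contact_force": force on the tool from outside, world axes, zero at the start; "wrist_torque": the same for the moment, N m; "finger_gap": opening from 0.0 (shut) to 1.0 (fully open); "grip_force": force on a finger pad.
Only numpy, scipy, OpenCV 4.12 (cv2) and the standard library are available. Lean on these libraries where they do the work, as an engineer would, in place of code of your own. Each camera call takes 0.05 s, during which the arm holds its last target. There are 200 camera calls.

## Working session

There is one attempt and no reset: what is moved stays moved. The work goes in short steps, Python scripts to look and compute and a shell command to move; the robot and the scene stay as the last step left them, time stands still between calls to the robot, and variables do not carry over. Pictures are saved under pics/ and viewed, at most 10 in all, crops included, and the job is handed in when it is done.

```bash
mkdir -p pics
cat > h.py <<'E'
import numpy as np, cv2
from rig import monitor, optics, robot
def cam(n):
    c=optics.camera(n); return c
def save(c,f,crop=None,s=1):
    im=c["img"][:,:,::-1]
    if crop: im=im[crop[1]:crop[3],crop[0]:crop[2]]
    cv2.imwrite("pics/"+f,cv2.resize(im,None,fx=s,fy=s,interpolation=cv2.INTER_CUBIC))
def p3(c,u,v):
    z=c["z_map"][v,u]; K=c["mtx"];E=c["extrinsics"]
    p=np.array([(u-K[0,2])/K[0,0]*z,(v-K[1,2])/K[1,1]*z,z])
    return E[:3,:3].T@(p-E[:3,3])
def cloud(c):
    z=c["z_map"].astype(float);K=c["mtx"];E=c["extrinsics"]
    v,u=np.mgrid[:z.shape[0],:z.shape[1]]
    p=np.stack([(u-K[0,2])/K[0,0]*z,(v-K[1,2])/K[1,1]*z,z],-1)
    w=(p-E[:3,3])@E[:3,:3]; w[z==0]=np.nan; return w
def proj(c,P):
    q=c["extrinsics"][:3,:3]@np.array(P)+c["extrinsics"][:3,3]; q=c["mtx"]@q; return q[:2]/q[2]
E
python3 - <<'E'
from h import *
print(monitor.read_state())
for n in("side","top"):
    c=cam(n);save(c,n+"0.png"); np.savez("/tmp/"+n+"0.npz",**c)
    E=c["extrinsics"];print(n,-E[:3,:3].T@E[:3,3],E[:3,:3].round(2).tolist(),c["mtx"][0,0])
E
```

```text
{'t': 0.0, 'qpos': array([ 1.20037048e+00,  4.91548420e-01,  1.55949390e+00, -9.39342265e-06,
        1.09169487e+00, -1.05557749e-01]), 'qvel': array([ 5.44517104e-04,  7.23432353e-04,  3.44520054e-04, -1.62563695e-03,
        6.62070613e-05, -1.11024171e-03]), 'effort': array([-3.70607377e-03, -6.18448734e+01, -2.61601907e+01, -2.18710811e-04,
        3.91413443e-03, -6.05202672e-05]), 'tool_pos': array([163.48647097, 603.00623481, 249.71934101]), 'tcp_rot': array([-3.14045361e+00, -1.12306329e-04,  2.87672883e+00]), 'contact_force': array([ 0.07787749, -0.05364892, -0.88710927]), 'wrist_torque': array([-0.03625501, -0.01875424,  0.03376295]), 'grip_force': 0.0, 'finger_gap': 0.9978161372958568}
side [ 228.86361079 -674.59378911  706.8755993 ] [[0.94, -0.34, 0.01], [-0.19, -0.54, -0.82], [0.28, 0.77, -0.57]] 402.5679865243456
top [ 357.1264607    50.13877985 1175.16271321] [[0.02, -1.0, -0.01], [-0.99, -0.02, -0.15], [0.15, 0.01, -0.99]] 469.5316471365448
```

View pics/side0.png

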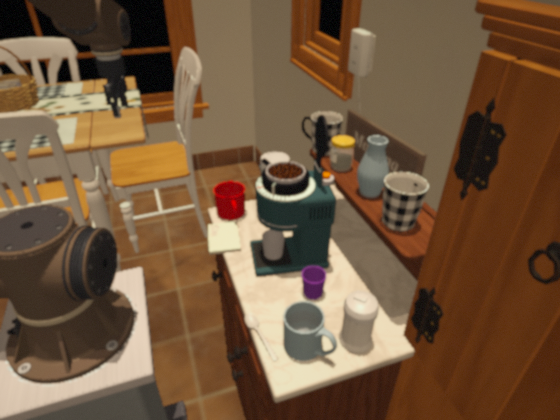

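View pics/top0.png

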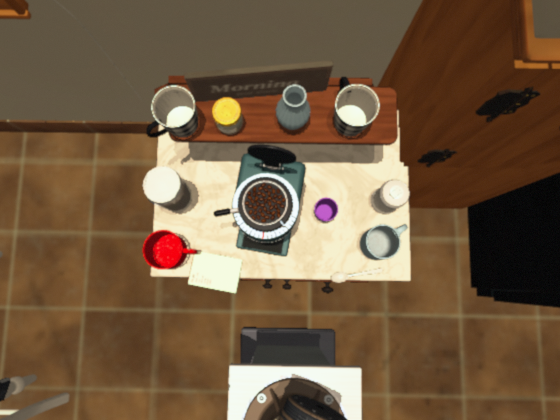

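Side view: grinder at about (290,215), lid upright at (320,135), button at (327,178). Top view: scale ring centred at about (266,205), lever grip at (222,212), open lid at (272,155), purple decoy at (325,210).

Run:
```python
from h import *
c=dict(np.load("/tmp/top0.npz")); s=dict(np.load("/tmp/side0.npz"))
a=cv2.resize(c["img"][130:270,195:325,::-1],None,fx=4,fy=4,interpolation=cv2.INTER_CUBIC)
cv2.imwrite("pics/z0.png",a)
for c in(c,s):
    w=cloud(c); im=c["img"].astype(int)
    # white ring
    m=(abs(w[...,2]-224)<6)&(im.min(-1)>150)
    P=w[m]; P=P[(P[:,0]>350)&(P[:,0]<800)]
    A=np.c_[2*P[:,:2],np.ones(len(P))];x=np.linalg.lstsq(A,(P[:,:2]**2).sum(1),rcond=None)[0]
    print("ring",len(P),x[:2],np.sqrt(x[2]+x[0]**2+x[1]**2),P[:,2].mean())
    r=(im[...,0]>110)&(im[...,1]<70)&(im[...,2]<70)&(w[...,2]>210)&(w[...,2]<240); print("red",np.argwhere(r).tolist()[:10],w[r].mean(0))
    o=(im[...,0]>170)&(im[...,1]>60)&(im[...,1]<150)&(im[...,2]<70)&(w[...,2]>210)&(w[...,2]<265); print("orange",o.sum(),np.argwhere(o).mean(0) if o.any() else 0,w[o].mean(0))
    # teal top
    t=(abs(w[...,2]-220)<4)&(im[...,2]>im[...,0]+12)&(w[...,0]>400)&(w[...,0]<800)&(abs(w[...,1])<250)
    b=cv2.minAreaRect(w[t][:,:2].astype(np.float32)); print("teal",t.sum(),b)
    t=(abs(w[...,2]-238)<12)&(im.max(-1)<80)
    l=(w[...,2]>275)&(im.max(-1)<60)&(w[...,0]>500)&(w[...,0]<800)&(abs(w[...,1]-50)<120)
    print("lid",l.sum(),np.nanmin(w[l],0),np.nanmax(w[l],0), np.nanmean(w[l],0))
```

```text
ring 984 [528.23675078  76.15806509] 71.74355797455321 223.54794939372334
red [[10, 14]] [936.53054723 642.15648445 215.87496185]
orange 1 [112. 240.] [689.49487812 128.79724856 264.19774393]
teal 956 ((522.8306884765625, 70.842041015625), (131.06370544433594, 170.26307678222656), 82.68109130859375)
lid 1545 [571.43342866 -49.55732878 275.03159939] [767.39038276 169.97052753 384.14070937] [674.76627586  62.25526366 316.12960152]
ring 351 [508.54127531  74.67500292] 63.41685412777193 222.92994053319853
red [[23, 183], [23, 186], [24, 177], [24, 183], [24, 184], [24, 185], [24, 186], [25, 176], [25, 177], [25, 183]] [ 849.53036782 1042.77267167  228.62767257]
orange 44 [164.13636364 330.29545455] [631.00842053  96.56063871 243.31221441]
teal 223 ((580.291748046875, 42.45603942871094), (127.06771850585938, 64.43287658691406), 61.35954284667969)
lid 463 [572.58304331  13.30207015 275.99522765] [587.54626109 102.19822888 380.7718545 ] [579.28061723  52.14042447 335.09405029]
```

View pics/z0.png

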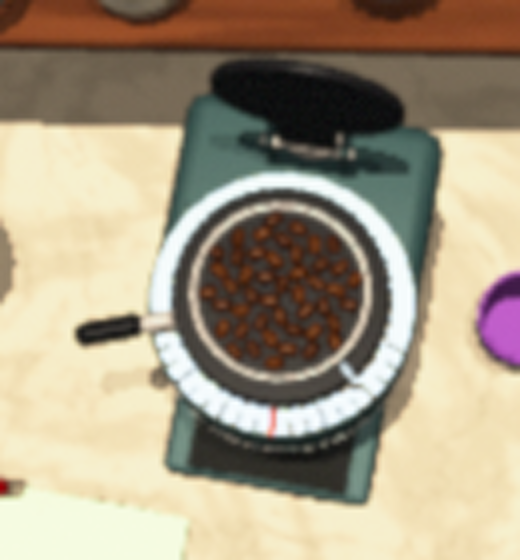

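Crop: red line at (273,420), white mark at (348,372), lever grip (107,330), hinge (310,150), ring centre about (284,303). The grinder is yawed about −0.16 rad.

```bash
cat >> h.py <<'E'
def plane(c,uv,z):
    K=c["mtx"];E=c["extrinsics"];uv=np.atleast_2d(uv).astype(float)
    d=np.c_[uv,np.ones(len(uv))]@np.linalg.inv(K).T@E[:3,:3]; o=-E[:3,:3].T@E[:3,3]
    return o+d*((z-o[2])/d[:,2])[:,None]
def ring(c):
    im=c["img"];w=cloud(c)
    m=((im.min(-1)>140)&(abs(w[...,2]-224)<12)&(abs(w[...,0]-525)<100)&(abs(w[...,1]-75)<100)).astype(np.uint8)
    n,l,st,_=cv2.connectedComponentsWithStats(m); k=1+np.argmax(st[1:,4])
    p=np.argwhere(l==k)[:,::-1].astype(np.int32); h=cv2.convexHull(p)[:,0]
    P=plane(c,h,224)[:,:2]
    from scipy.optimize import least_squares
    r=least_squares(lambda x:np.hypot(*(P-x[:2]).T)-x[2],[525,75,68],loss="soft_l1")
    return r.x
E
python3 - <<'E'
from h import *
c=dict(np.load("/tmp/top0.npz")); s=dict(np.load("/tmp/side0.npz"))
C=ring(c); print("C",C,"side",ring(s)); C=C[:2]
f=lambda u,v:(195+u/4-.375,130+v/4-.375)
an=lambda p:np.degrees(np.arctan2(*(p-C)[::-1]))
im=c["img"].astype(float)
red=im[...,0]-im[...,1:].max(-1); red[:225]=0;red[245:]=0;red[:,:255]=0;red[:,275:]=0
v,u=np.mgrid[:420,:560];k=red>35;wt=red[k]
p=plane(c,[(u[k]*wt).sum()/wt.sum(),(v[k]*wt).sum()/wt.sum()],224)[0,:2];print("red",k.sum(),p,an(p),np.hypot(*(p-C)))
for n,uv,z in(("mark top",(344,368),250),("mark foot",(360,380),228),("grip out",(80,335),245),("grip in",(138,325),245),("front l",(167,468),20),("front r",(368,502),20),("hinge l",(268,150),263),("hinge r",(350,155),263),("headrear l",(190,100),220),("headrear r",(438,135),220)):
    p=plane(c,f(*uv),z)[0,:2];print(n,p,an(p),np.hypot(*(p-C)))
w=cloud(s);i=s["img"].astype(int);o=(i[...,0]>150)&(i[...,1]>50)&(i[...,1]<160)&(i[...,2]<80);o[:150]=0;o[190:]=0;o[:,:310]=0;o[:,345:]=0
print("button",o.sum(),np.argwhere(o).mean(0),np.median(w[o],0),plane(s,np.argwhere(o).mean(0)[::-1],244))
w=cloud(c);l=(w[...,2]>275)&(c["img"].max(-1)<70)&(abs(w[...,0]-600)<60)&(abs(w[...,1]-60)<60)
Q=w[l];print(len(Q),Q[:,2].max());q=Q-Q.mean(0);n=np.linalg.svd(q,full_matrices=0)[2][2];print("lid n",n,Q.mean(0),Q.min(0),Q.max(0))
w=cloud(s);l=(w[...,2]>275)&(s["img"].max(-1)<60)&(abs(w[...,0]-600)<60)&(abs(w[...,1]-60)<60)
Q=w[l];q=Q-Q.mean(0);n=np.linalg.svd(q,full_matrices=0)[2][2];print("lid side n",n,Q.mean(0),Q.min(0),Q.max(0))
E
```

```text
C [505.74068812  75.71254917  68.5577603 ] side [505.05240317  69.51280134  67.09639477]
red 9 [443.76088837  78.7914049 ] 177.15616130338282 62.056223940074865
mark top [468.94719208  43.03290912] -138.3888159062792 49.210976664987484
mark foot [465.61640234  34.66088681] -134.34546557197956 57.403809031404656
grip out [483.96670906 175.37240693] 102.32448399878585 102.01075146348789
grip in [489.50274396 146.4681873 ] 102.92518775314514 72.59498025236593
front l [433.03101797 149.12642933] 134.72387784580974 103.32615318755826
front r [414.38064434  25.33477246] -151.12676893856542 104.3291808888873
hinge l [575.99905652  82.5957782 ] 5.595424767636999 70.59473898570704
hinge r [574.08174048  41.74736595] -26.427161354224673 76.31600821119557
headrear l [612.51500945 125.54854361] 25.020408754342906 117.83200769664509
headrear r [595.70198804  -4.36561449] -41.67356260869103 120.43897948035443
button 51 [173.8627451  326.50980392] [602.89656143  56.37682636 238.93316718] [[598.42791216  50.59550899 244.        ]]
721 384.1407093653325
lid n [-0.98528814  0.15782509  0.06556315] [579.88808618  62.63355309 343.37789841] [571.43342866  19.05662714 275.16284438] [591.18601213 106.33148373 384.14070937]
lid side n [-0.98851451  0.14374673  0.04664687] [579.28061723  52.14042447 335.09405029] [572.58304331  13.30207015 275.99522765] [587.54626109 102.19822888 380.7718545 ]
```

```bash
python3 -m handwheel '0 0 -6.8 0 0 -0.04 0; 0 0 0 0 0 -0.04 0; 0 0 0 0 0 -0.04 0; 0 0 0 0 0 -0.04 0; 0 0 0 0 0 -0.04 0' 20
for i in 1 2 3 4; do python3 -m handwheel '0 0 0 -0.0268 -0.0236 0 0; 0 0 0 -0.0268 -0.0236 0 0; 0 0 0 -0.0268 -0.0236 0 0; 0 0 0 -0.0268 -0.0236 0 0; 0 0 0 -0.0268 -0.0236 0 0'; done
```

```text
t: 0.52
tool_pos: [163.3, 602.8, 452.2]
tcp_rot: [-3.141, -0.0, 2.996]
contact_force: [0.5, 0.8, 0.1]
finger_gap: 0.305
grip_force: 0.0
t: 0.93
tool_pos: [279.6, 465.5, 450.0]
tcp_rot: [-3.141, -0.0, 2.996]
contact_force: [-0.5, 0.8, -0.4]
finger_gap: -0.0
grip_force: 0.0
t: 1.35
tool_pos: [395.1, 329.1, 450.2]
tcp_rot: [-3.141, -0.0, 2.996]
contact_force: [0.6, -0.6, 0.2]
finger_gap: 0.001
grip_force: 0.0
t: 1.77
tool_pos: [510.5, 192.9, 450.1]
tcp_rot: [-3.142, -0.0, 2.995]
contact_force: [0.1, -0.3, 0.4]
finger_gap: -0.002
grip_force: 0.0
t: 2.18
tool_pos: [626.0, 56.6, 450.0]
tcp_rot: [3.142, -0.001, 2.995]
contact_force: [0.1, -0.0, -0.3]
finger_gap: -0.0
grip_force: 0.0
```

```bash
python3 -m handwheel '0 0 0 0 0 0.018 0; 0 0 0 0 0 0.018 0; 0 0 0 0 0 0.018 0; 0 0 0 0 0 0.018 0; 0 0 0 0 0 0.016 0'
python3 - <<'E'
from h import *
s=cam("side");save(s,"s1.png",(240,60,400,220),3.5)
print(monitor.read_state()["contact_force"])
f=monitor.read_state()["tool_pos"]; print(f,(proj(s,f-[0,0,19])-[240,60])*3.5)
E
```

```text
t: 2.6
tool_pos: [624.9, 58.1, 360.7]
tcp_rot: [-3.142, -0.001, 2.995]
contact_force: [-0.1, -0.1, -0.7]
finger_gap: -0.001
grip_force: 0.0
[ 0.83600483  0.45455052 -2.68459562]
[624.25633175  58.11467061 357.61318853] [345.70438436 255.21454154]
```

View pics/s1.png

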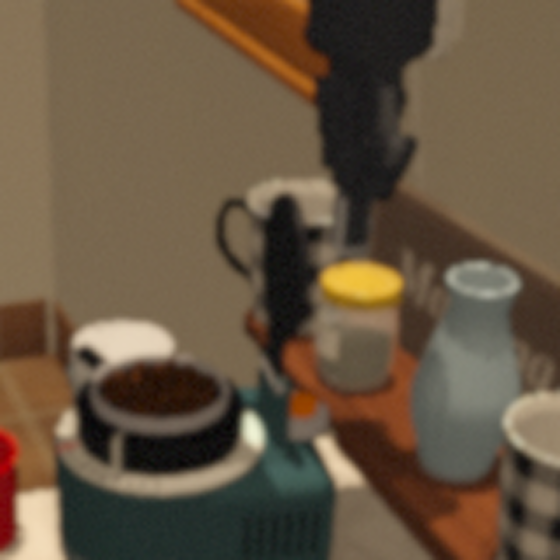

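The fingertip (about (350,250)) stands behind the upright lid (285,270) with a clear gap; the button is at (303,405).

```bash
python3 -m handwheel '0 0 0 0.01 0 0 0; 0 0 0 0.01 0 0 0; 0 0 0 0.01 0 0 0; 0 0 0 0.01 0 0 0; 0 0 0 0.01 0 -0.002 0'
python3 -m handwheel '0 0 0 0.012 0 0.003 0; 0 0 0 0.012 0 0.005 0; 0 0 0 0.007 0 0.005 0; 0 0 0 0.006 0 0.005 0; 0 0 0 0.006 0 0.005 0'
python3 -m handwheel '0 0 0 0.005 0 0.007 0; 0 0 0 0.005 0 0.008 0; 0 0 0 0.004 0 0.008 0; 0 0 0 0.004 0 0.008 0; 0 0 0 0.003 0 0.007 0'
python3 -m handwheel '0 0 0 0.001 0 0.003 0; 0 0 0 0 0 0.003 0; 0 0 0 0 0 0.002 0; 0 0 0 0 0 0.001 0; 0 0 0 0 0 0 0'
```

```text
t: 3.07
tool_pos: [574.4, 65.7, 365.1]
tcp_rot: [3.141, 0.001, 2.996]
contact_force: [1.0, -0.9, 1.1]
finger_gap: -0.001
grip_force: 0.5
t: 3.48
tool_pos: [532.5, 71.9, 341.4]
tcp_rot: [3.141, 0.001, 2.996]
contact_force: [1.2, 0.2, 1.1]
finger_gap: -0.002
grip_force: 0.5
t: 3.9
tool_pos: [511.9, 74.8, 302.1]
tcp_rot: [-3.142, -0.001, 2.996]
contact_force: [0.9, -0.5, 0.6]
finger_gap: -0.005
grip_force: 0.4
t: 4.32
tool_pos: [511.5, 74.9, 294.2]
tcp_rot: [3.142, -0.0, 2.995]
contact_force: [0.4, -0.7, -0.4]
finger_gap: -0.002
grip_force: 0.0
```

```bash
for i in 1 2; do python3 -m handwheel '0 0 0 0 0 0.002 0; 0 0 0 0 0 0.002 0; 0 0 0 0 0 0 0; 0 0 0 0 0 0 0; 0 0 0 0 0 0 0'; done
```

```text
t: 4.73
tool_pos: [511.4, 75.0, 290.3]
tcp_rot: [3.142, 0.0, 2.995]
contact_force: [0.4, 0.7, 1.1]
finger_gap: 0.0
grip_force: 0.0
t: 5.15
tool_pos: [511.3, 75.0, 286.2]
tcp_rot: [3.142, -0.0, 2.996]
contact_force: [0.4, -0.3, 1.0]
finger_gap: 0.001
grip_force: 0.0
```

```bash
for i in 1 2 3; do python3 -m handwheel '0 0 0 0 0 0.001 0; 0 0 0 0 0 0 0; 0 0 0 0 0 0 0; 0 0 0 0 0 0 0; 0 0 0 0 0 0 0' | grep -E "pos|force"; done
```

```text
tool_pos: [511.4, 75.0, 285.9]
contact_force: [-2.1, 0.4, 7.6]
grip_force: 3.6
tool_pos: [511.4, 75.0, 285.8]
contact_force: [-6.1, 0.0, 16.2]
grip_force: 7.7
tool_pos: [511.4, 75.0, 285.6]
contact_force: [-9.3, -1.3, 24.2]
grip_force: 11.9
```

```bash
python3 -m handwheel '0 0 0 0 0 -0.02 0; 0 0 0 0 0 -0.02 0; 0 0 0 0.02 0.0225 0 0; 0 0 0 0.02 0.0225 0 0; 0 0 0 0.02 0.0225 0 0'
python3 -m handwheel '0 0 0 0.02 0.0225 0 0; 0 0 0 0 0 0 0; 0 0 0 0 0 0 0; 0 0 0 0 0 0 0; 0 0 0 0 0 0 0'
python3 - <<'E'
from h import *
c=cam("top");s=cam("side")
a=cv2.resize(c["img"][130:270,195:325],None,fx=3,fy=3,interpolation=3);b=cv2.resize(s["img"][140:260,220:350],None,fx=3,fy=3,interpolation=3)
b=cv2.copyMakeBorder(b,0,60,0,0,0)
cv2.imwrite("pics/l1.png",np.hstack([a,b])[:,:,::-1]); np.savez("/tmp/top1.npz",**c)
w=cloud(c);l=(abs(w[...,0]-505)<35)&(abs(w[...,1]-70)<35)&(w[...,2]>255)&(w[...,2]<285)
Q=w[l];A=np.c_[Q[:,:2]-Q[:,:2].mean(0),np.ones(len(Q))];print("lid plane",np.linalg.lstsq(A,Q[:,2],rcond=None)[0],len(Q))
l=(w[...,2]>260)&(w[...,2]<285)&(c["img"].max(-1)<90)&(abs(w[...,0]-505)<65)&(abs(w[...,1]-70)<65);P=np.argwhere(l)[:,::-1]
print(cv2.minEnclosingCircle(plane(c,P,267)[:,:2].astype(np.float32)),plane(c,P,267).mean(0)); print(ring(s),monitor.read_state()["qpos"])
E
```

```text
t: 6.82
tool_pos: [461.2, 151.0, 323.4]
tcp_rot: [3.141, 0.0, 2.994]
contact_force: [0.1, 0.0, 0.4]
finger_gap: -0.002
grip_force: 0.0
t: 7.23
tool_pos: [445.8, 175.1, 323.2]
tcp_rot: [-3.142, 0.0, 2.995]
contact_force: [0.8, -0.2, 0.2]
finger_gap: -0.004
grip_force: 0.0
lid plane [1.48466261e-03 8.01791784e-03 2.67549928e+02] 1213
((515.3072509765625, 70.75965881347656), 57.55443572998047) [518.9951973   79.41041387 267.        ]
[503.62433861  65.38888756  63.57565175] [ 2.35977105e-01  2.05177950e-01  1.79935873e+00 -2.00449636e-05
  1.13720311e+00 -1.18748794e+00]
```

View pics/l1.png

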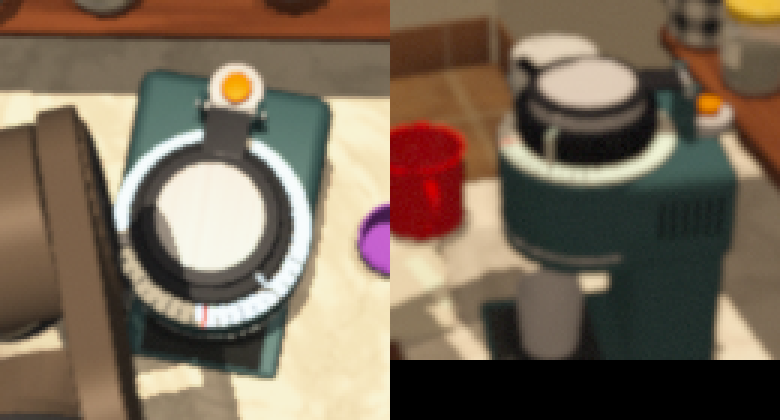

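Lid shut (white-ish lid flat), the ring, red line (205,316) and mark (265,280) are visible past the arm; button at (236,86).

```bash
python3 -m handwheel '0 0 0 0 0 0.02 0; 0 0 0 0 0 0.02 0; 0 0 0 0 0 0.02 0; 0 0 0 0 0 0.016 0; 0 0 0 0 0 0 0'
python3 -m handwheel '0 0 0 -0.006 -0.004 0 0; 0 0 0 -0.006 -0.003 0 0; 0 0 0 -0.006 -0.003 0 0; 0 0 0 0 0 0 0; 0 0 0 0 0 0 0'
python3 - <<'E'
from h import *
c=dict(np.load("/tmp/top1.npz"));g=lambda u,v,z:plane(c,[195+u/3-.33,130+v/3-.33],z)[0]
print("button",g(236,86,244),"mark",g(262,276,250),g(269,284,226),"red",g(205,316,224),ring(c))
E
```

```text
t: 7.75
tool_pos: [444.6, 174.8, 244.7]
tcp_rot: [-3.14, -0.004, 2.994]
contact_force: [-0.3, 0.4, -0.3]
finger_gap: -0.004
grip_force: 0.0
t: 8.17
tool_pos: [462.2, 162.8, 247.8]
tcp_rot: [3.141, 0.001, 2.994]
contact_force: [0.2, 0.9, 0.4]
finger_gap: -0.001
grip_force: 0.0
button [599.28044788  59.78348792 244.        ] mark [468.90318407  40.29871059 250.        ] [466.42512787  35.22220609 226.        ] red [444.13375852  78.20609282 224.        ] [505.48753666  73.69233917  67.1879311 ]
```

```bash
python3 -m handwheel '0 0 0 -0.006 0.001 0 0; 0 0 0 -0.005 0.001 0 0; 0 0 0 -0.005 0.002 0 0; 0 0 0 -0.005 0.001 0 0; 0 0 0 0 0 0 0'
python3 -m handwheel '0 0 0 -0.006 0.001 0 0; 0 0 0 -0.006 0.002 0 0; 0 0 0 -0.006 0.001 0 0; 0 0 0 -0.006 0.001 0 0; 0 0 0 -0.006 0.001 0 0'
python3 -m handwheel '0 0 0 0 0 0 0; 0 0 0 0 0 0 0; 0 0 0 0 0 0 0; 0 0 0 0 0 0 0; 0 0 0 0 0 0 0'
python3 - <<'E'
from h import *
c=cam("top");cv2.imwrite("pics/m1.png",cv2.resize(c["img"][170:260,225:305,::-1],None,fx=6,fy=6,interpolation=3))
np.savez("/tmp/top2.npz",**c)
E
```

```text
t: 8.58
tool_pos: [484.1, 165.3, 247.3]
tcp_rot: [3.141, 0.0, 2.996]
contact_force: [0.8, -0.7, 0.2]
finger_gap: -0.002
grip_force: 0.0
t: 9.0
tool_pos: [514.3, 166.5, 247.2]
tcp_rot: [-3.141, -0.0, 2.995]
contact_force: [-2.5, -0.7, 0.5]
finger_gap: 0.005
grip_force: 1.1
t: 9.42
tool_pos: [513.7, 166.6, 247.4]
tcp_rot: [3.141, 0.0, 2.996]
contact_force: [-0.8, 0.2, 0.9]
finger_gap: -0.003
grip_force: 0.0
```

View pics/m1.png

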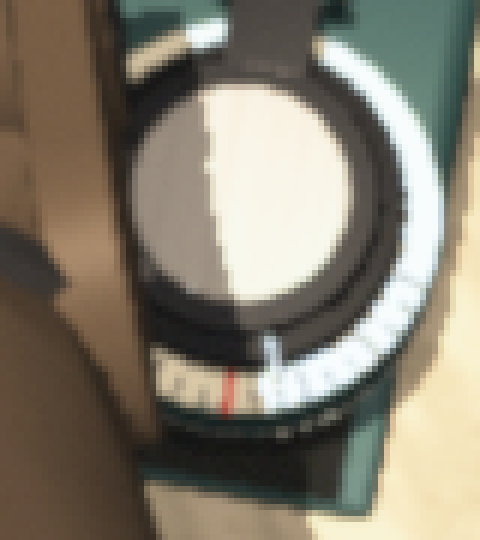

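Mark now at (270,338)–(278,368), red line (230,372–412); about one and a half graduations to go.

Run:
```python
from h import *
c=dict(np.load("/tmp/top2.npz"));g=lambda u,v,z:plane(c,[225+u/6-.42,170+v/6-.42],z)[0,:2]
C=np.array([505.5,74.3])
for n,u,v,z in(("mt",269,338,250),("mf",278,370,226),("r0",231,374,224),("r1",229,412,224)):
    p=g(u,v,z)-C;print(n,p,np.degrees(np.arctan2(p[1],p[0]))%360,np.hypot(*p))
```

```text
mt [-45.47797302  -9.18947637] 191.42361573250406 46.397117431794975
mf [-53.63537482 -12.04659661] 192.6586606139665 54.971573765991884
r0 [-55.06671447   3.88011855] 175.96947834637345 55.20324594510314
r1 [-67.9710865    4.29086077] 176.38784038593747 68.10638800266292
```

```bash
python3 -m handwheel '0 0 0 -0.006 0 0 0; 0 0 0 -0.006 0 0 0; 0 0 0 -0.006 0 0 0; 0 0 0 0 0 0 0; 0 0 0 0 0 0 0'
python3 -m handwheel '0 0 0 0 0 0 0; 0 0 0 0 0 0 0; 0 0 0 0 0 0 0; 0 0 0 0 0 0 0; 0 0 0 0 0 0 0'
cat >> h.py <<'E'
def polar(name,C,n=1):
    "unwrap ring and collar edge: rows = radius, columns = angle 150..215 deg; ring plane 224 for r>56, collar top 250 for r<54"
    im=np.mean([cam("top")["img"].astype(np.float32) for _ in range(n)],0);c=cam("top")
    A=np.radians(np.arange(215,150,-.25));out=[]
    for z,R in((250,np.arange(40,56,.5)),(226,np.arange(54,70,.5))):
        r,a=np.meshgrid(R,A,indexing="ij")
        P=np.stack([C[0]+r*np.cos(a),C[1]+r*np.sin(a),np.full(r.shape,z)],-1).reshape(-1,3)
        q=(c["extrinsics"][:3,:3]@P.T+c["extrinsics"][:3,3:]);q=c["mtx"]@q;q=(q[:2]/q[2]).reshape(2,*r.shape).astype(np.float32)
        out.append(cv2.remap(im,q[0],q[1],cv2.INTER_CUBIC))
    o=np.vstack(out).clip(0,255);cv2.imwrite("pics/"+name,cv2.resize(o[:,:,::-1].astype(np.uint8),None,fx=3,fy=6,interpolation=1))
    d=np.degrees(A);t=out[0];b=out[1]
    red=(b[12:26,:,0]-b[12:26,:,1:].max(-1)).mean(0);red-=red.max()*.4;red=red.clip(0)
    print("red",(red*d).sum()/red.sum())
    for nm,sl in(("top r46-50",t[12:20]),("top r50-53",t[20:26]),("foot r55-57",b[2:6])):
        w=sl.mean((0,2));print(nm,d[w.argmax()],(lambda k:(k*d).sum()/k.sum())((w-np.percentile(w,50)-.5*(w.max()-np.percentile(w,50))).clip(0)))
E
python3 - <<'E'
from h import *
polar("p1.png",(505.5,74.3),4)
E
```

```text
t: 9.88
tool_pos: [532.1, 163.9, 247.1]
tcp_rot: [3.141, 0.0, 2.995]
contact_force: [-1.0, 0.3, 0.8]
finger_gap: -0.002
grip_force: 0.0
t: 10.3
tool_pos: [531.5, 164.0, 247.4]
tcp_rot: [3.141, 0.0, 2.996]
contact_force: [0.5, -0.1, -0.2]
finger_gap: -0.002
grip_force: 0.0
red 175.69382759614052
top r46-50 179.5 179.8053247022887
top r50-53 179.75000000000003 179.8922962687052
foot r55-57 197.5 202.59384540013502
```

View pics/p1.png

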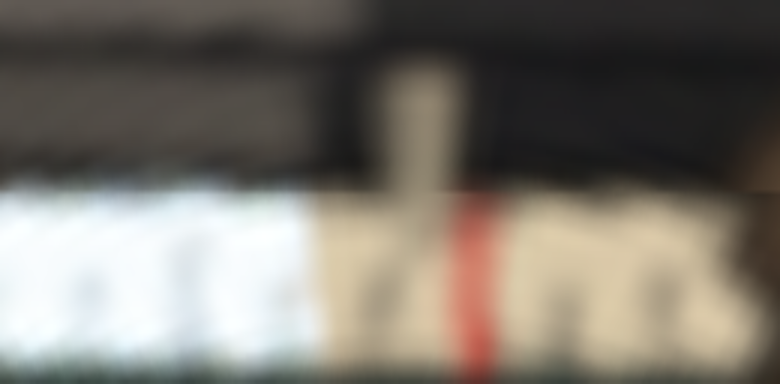

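Unwrapped view: mark at column 425 (179.8°), red line at column 475 (175.7°): 4° to go.

```bash
python3 -m handwheel '0 0 0 -0.0015 0 0 0; 0 0 0 -0.0015 0 0 0; 0 0 0 -0.001 0 0 0; 0 0 0 -0.001 0 0 0; 0 0 0 0 0 0 0'
python3 - <<'E'
from h import *
polar("p2.png",(505.5,74.3),4)
E
```

```text
t: 10.97
tool_pos: [536.5, 163.2, 247.2]
tcp_rot: [-3.142, -0.0, 2.995]
contact_force: [-1.7, -0.7, -0.2]
finger_gap: -0.0
grip_force: 0.8
red 175.69520671815903
top r46-50 178.5 178.319072010709
top r50-53 178.0 178.20263873549638
foot r55-57 204.5 204.30794301042172
```

```bash
python3 -m handwheel '0 0 0 -0.001 0 0 0; 0 0 0 -0.001 0 0 0; 0 0 0 -0.001 0 0 0; 0 0 0 0 0 0 0; 0 0 0 0 0 0 0'
python3 - <<'E'
from h import *
polar("p3.png",(505.5,74.3),4); print(ring(cam("top")))
E
```

```text
t: 11.63
tool_pos: [539.5, 162.8, 247.3]
tcp_rot: [3.141, 0.0, 2.995]
contact_force: [-0.3, -0.8, 0.7]
finger_gap: -0.001
grip_force: 0.6
red 175.67982592894703
top r46-50 176.5 176.5849536874972
top r50-53 176.75 176.51589823823318
foot r55-57 208.75 203.82420772314282
[505.86858106  72.55753035  66.32184278]
```

```bash
python3 -m handwheel '0 0 0 -0.0007 0 0 0; 0 0 0 -0.0007 0 0 0; 0 0 0 0 0 0 0; 0 0 0 0 0 0 0; 0 0 0 0 0 0 0'
python3 - <<'E'
from h import *
polar("p4.png",(505.5,74.3),6)
E
```

```text
t: 12.35
tool_pos: [540.8, 162.6, 247.3]
tcp_rot: [3.142, 0.0, 2.995]
contact_force: [-2.1, 0.3, 0.3]
finger_gap: 0.001
grip_force: 0.8
red 175.66845409513232
top r46-50 175.5 175.67612136793556
top r50-53 175.5 175.63002150335998
foot r55-57 209.0 204.08239698175908
```

View pics/p4.png

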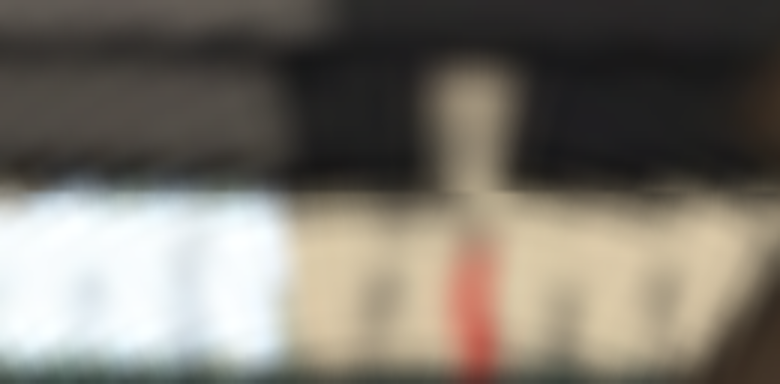

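The mark (column 470) sits in line with the red line (475). Backing off, lifting, and going over the button.

```bash
python3 -m handwheel '0 0 0 0.015 0 0 0; 0 0 0 0.015 0 0 0; 0 0 0 0 0 -0.025 0; 0 0 0 0 0 -0.03 0; 0 0 0 0 0 -0.03 0'
python3 -m handwheel '0 0 0 -0.0269 -0.0232 0 0; 0 0 0 -0.0269 -0.0232 0 0; 0 0 0 -0.0269 -0.0232 0 0; 0 0 0 -0.0269 -0.0232 0 0; 0 0 0 0 0 0 0'
python3 -m handwheel '0 0 0 0 0 0.015 0; 0 0 0 0 0 0.015 0; 0 0 0 0 0 0.01 0; 0 0 0 0 0 0.005 0; 0 0 0 0 0 0 0'
python3 - <<'E'
from h import *
s=cam("side");save(s,"b1.png",(260,100,380,220),5)
print(monitor.read_state()["tool_pos"],monitor.read_state()["contact_force"])
c=cam("top");save(c,"t3.png")
polar("p5.png",(505.5,74.3),4)
E
```

```text
t: 13.12
tool_pos: [511.1, 167.0, 333.4]
tcp_rot: [-3.142, -0.0, 2.996]
contact_force: [0.7, -0.1, 0.4]
finger_gap: 0.002
grip_force: 0.0
t: 13.53
tool_pos: [607.3, 55.3, 331.7]
tcp_rot: [-3.141, 0.002, 2.992]
contact_force: [0.2, 1.3, -0.8]
finger_gap: 0.001
grip_force: 0.0
t: 13.95
tool_pos: [603.9, 59.7, 286.4]
tcp_rot: [-3.141, -0.001, 2.996]
contact_force: [-0.2, 0.4, -0.2]
finger_gap: -0.002
grip_force: 0.0
[604.13724951  59.68404136 287.28286155] [-0.62682982  0.55950928  0.65301958]
red 182.947356799499
top r46-50 187.75 180.0526121815172
top r50-53 189.5 182.8837541208006
foot r55-57 173.5 174.9928333806022
```

View pics/b1.png

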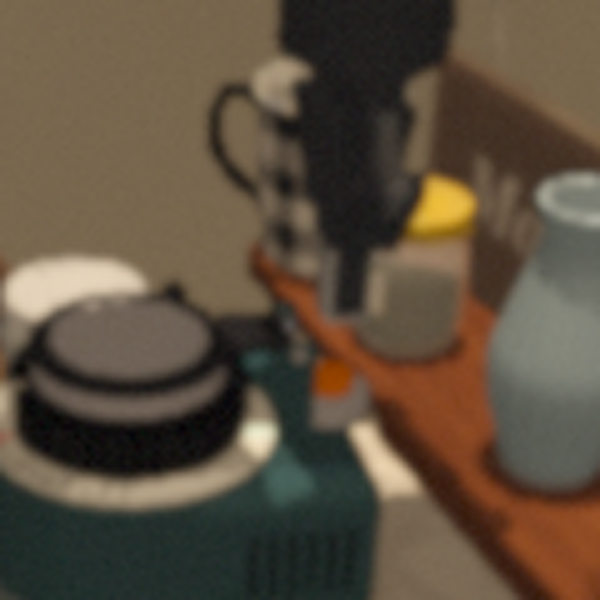

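Fingertip at (340,318) directly above the orange button (335,375), hinge to its left clear. Pressing down.

```bash
python3 -m handwheel '0 0 0 0 0 0.005 0; 0 0 0 0 0 0.005 0; 0 0 0 0 0 0.004 0; 0 0 0 0 0 0 0; 0 0 0 0 0 0 0' | grep -E "pos|contact"
for i in 1 2 3 4; do python3 -m handwheel '0 0 0 0 0 0.001 0; 0 0 0 0 0 0.001 0; 0 0 0 0 0 0 0; 0 0 0 0 0 0 0; 0 0 0 0 0 0 0'| grep -E "pos|contact"; done
```

```text
tool_pos: [604.0, 59.5, 272.9]
contact_force: [-0.9, -0.1, 0.2]
tool_pos: [604.1, 59.5, 271.4]
contact_force: [0.0, -0.1, 0.2]
tool_pos: [604.1, 59.5, 269.3]
contact_force: [-0.3, -0.2, 0.2]
tool_pos: [604.1, 59.5, 267.3]
contact_force: [0.4, -0.2, 0.3]
tool_pos: [604.1, 59.5, 265.3]
contact_force: [-0.5, 0.7, 0.0]
```

```bash
for i in 1 2 3 4; do python3 -m handwheel '0 0 0 0 0 0.001 0; 0 0 0 0 0 0.001 0; 0 0 0 0 0 0 0; 0 0 0 0 0 0 0; 0 0 0 0 0 0 0'| grep -E "pos|contact"; done
```

```text
tool_pos: [604.1, 59.5, 263.3]
contact_force: [-0.9, -0.7, -0.6]
tool_pos: [604.1, 59.5, 261.3]
contact_force: [-0.1, -0.8, -0.3]
tool_pos: [604.1, 59.5, 259.4]
contact_force: [0.5, -0.4, 1.3]
tool_pos: [604.2, 59.5, 257.4]
contact_force: [-0.3, -0.1, 3.2]
```

```bash
for i in 1 2 3; do python3 -m handwheel '0 0 0 0 0 0.001 0; 0 0 0 0 0 0 0; 0 0 0 0 0 0 0; 0 0 0 0 0 0 0; 0 0 0 0 0 0 0'| grep -E "pos|contact"; done
```

```text
tool_pos: [604.1, 59.5, 256.3]
contact_force: [0.5, -0.3, 4.1]
tool_pos: [604.1, 59.5, 255.4]
contact_force: [1.3, 0.1, 5.0]
tool_pos: [604.2, 59.5, 255.0]
contact_force: [-1.2, -0.6, 10.2]
```

```bash
python3 -m handwheel '0 0 0 0 0 0.0007 0; 0 0 0 0 0 0 0; 0 0 0 0 0 0 0; 0 0 0 0 0 0 0; 0 0 0 0 0 0 0'
python3 - <<'E'
from h import *
c=cam("top");s=cam("side")
a=cv2.resize(c["img"][130:270,195:325],None,fx=3,fy=3,interpolation=3);b=cv2.resize(s["img"][130:270,240:370],None,fx=3,fy=3,interpolation=3)
cv2.imwrite("pics/f.png",np.hstack([a,b])[:,:,::-1])
E
```

```text
t: 19.72
tool_pos: [604.2, 59.5, 254.9]
tcp_rot: [3.141, 0.001, 2.996]
contact_force: [-2.9, -0.2, 14.2]
finger_gap: 0.002
grip_force: 7.3
```

View pics/f.png

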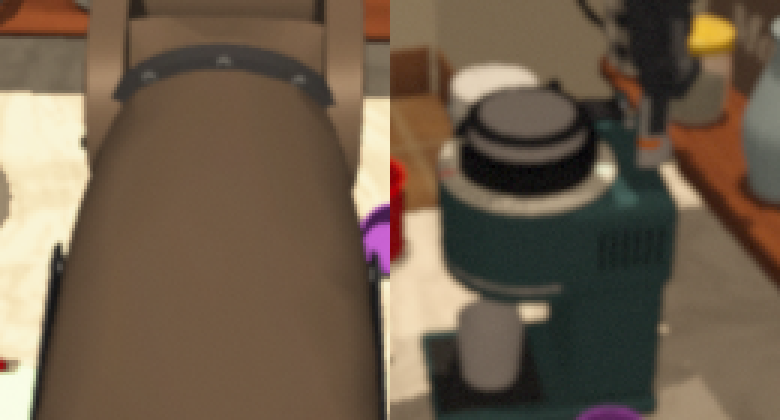

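The fingertip holds the button down (650,145), and the lid is shut at (530,115). The cup at (490,345) hasn't moved. The arm hides the mark from the top camera, but nothing has touched the collar since it was aligned. Handing in.

```bash
python3 -c "
from rig import robot; print(robot.finish_job())"
```

```text
the job is handed in; nothing more can be done
None
```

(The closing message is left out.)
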